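Moisture reading on a bowl blank in the drying tub

ROBOT

A 6-joint arm with a two-finger parallel gripper is mounted at the origin on the work surface. World frame = base frame: x ahead of the robot, y to its left, z up, the work surface at z = 0. Lengths are in mm, angles in rad, forces in N, time in s.
With the tool pointing down it reaches from about 275 to 1000 mm from the base axis. Payload 8.4 kg.
Tool frame: the origin (TCP) lies on the mounting face of the last link; the fingertips stand 173 mm ahead of it and the grasp point (between the pads) lies 155 mm ahead of it; z points along the fingers, y is the direction in which the jaws open and shut (so a half turn about z gives the same grasp; the last joint's range is limited). The gripper opens to 85 mm and grips with 20 to 120 N. Pads are 22 mm wide; open, the fingers measure 114 mm over their backs; the gripper's body (76 mm by 85 mm) begins 54 mm behind the grasp point. The pads swing forward as they close: fully open they stand 13 mm farther back than shut.
Start: joints at [-1.34, 0.353, 1.633, -0, 1.155, -0.002], TCP at [144.188, -608.144, 404.681] pointing down, gripper open.
Joint ranges: [-2.63, 2.63], [-0.92, 2.1], [0.06, 2.66], [-1.3, 4.44], [0, 2.69], [-3.02, 3.02]. Speed limits (rad/s): [2.22, 2.22, 2.79, 3.14, 3.14, 3.14].

INTERFACE

Orientations are given as [roll, pitch, yaw] about the fixed x, y, z axes, in that order (R = Rz(yaw) Ry(pitch) Rx(roll)).
In Python, from rig import r, grab_frame, spotter gives the robot as it stands.
- The arm moves only by the tool apply_moves, never from a script. Its argument "motion" is text: rows parted by semicolons, each of 5 numbers parted by spaces: the opening, from -1 (shut) to 1 (fully open), then the shift along the tool's x, y, z as a fraction of full scale, then the turn about the tool's z as a fraction of full scale. In form: hand x y z twist; .... A call has 1 to 20 rows; each row is the pose to reach, as a shift and turn from the pose commanded when the call began, along the tool's axes at that moment, turning the shorter way round; what a row does not reach only later rows make up. Full scale, the value 1, is 1 m for a shift and pi rad for a turn. A row lasts 1/12 s, in which the tool goes at most 41.7 mm and 7.16 degrees, less where a joint would pass 70% of its speed; a pose out of reach is approached as far as the arm can. A call with a number of a shift or a turn outside -1 to 1 is refused whole. A call with a gripper value outside its range is refused whole. The fingers move at their own pace and stop on an object; "squeeze" is the grip in N (left out, the last holds). Time passes only in rows, so rows that repeat a pose let the fingers close. It gives the time, the measured TCP pose, the force and the opening at its end, in the units of the state.
- r.sense(): the state, without advancing time (a new reading comes with each control period).
- grab_frame(name): name is "scene" or "side" or "wrist"; returns a dict with "img" (400x640x3 uint8, red, green, blue), "fx", "fy", "cx", "cy" (pixels), "dist_coeffs" ([k1, k2, p1, p2, k3] as OpenCV has them; the pictures are not rectified), "R" (3x3) and "t" (3): a world point X has camera coordinates R X + t. Camera axes: x right, y down, z forward; pixel columns grow to the right and rows downward; lengths in mm; the calibration is good to about 2 mm. A picture is of the moment at which its call begins. There is no depth.
- r.sign_off(): hands the job in, once; it reports no verdict.
Trained networks look in the newest picture that a camera, given by its name, has taken for a name from the list of things; names that differ only in an ending like _2 or _b are one class to them, and where a whole thing is asked for, a point or a joint stands for the part that bears it (a point fixed in the world has none). Each returns a list of dicts, best first, with "conf" (0 to 1); they miss things now and then, are a little off and sometimes report something else, mostly with a low value. They report only what shows in the picture. A call takes as long as a camera call. They do not tell look-alikes from the thing itself.
- spotter.boxes_of(query, camera): "point" ([x, y, z] in mm, in world coordinates, good to about 4 mm: the middle of the surface that is visible of it).
- spotter.place_of(query, camera): "point" ([x, y, z] in mm, in world coordinates, good to about 4 mm: a listed point, or the origin of a listed thing).
The state is a dict: "clock": time; "qpos": joint angles; "qvel": joint speeds; "joint_efforts": joint torques, N m; "eef_pos": TCP position; "tcp_rot": TCP orientation; "contact_force": force on the tool from outside, world axes, zero at the start; "wrist_torque": the same for the moment, N m; "opening": opening from 0.0 (shut) to 1.0 (fully open).
Only numpy, scipy, OpenCV 4.12 (cv2) and the standard library are available. Lean on these libraries where they do the work, as an engineer would, in place of code of your own. Each camera call takes 0.05 s, during which the arm holds its last target.

TASK

Lift the wooden lid off the blue drying tub by its knob and set it down, without dropping it, flat on the bench with the knob up and clear of the tub. Then take the moisture probe out of its stand and hold it upright with both pins on the red strip of the wood blank inside the tub, the pair of pins lined up along the strip, pressing gently so that the yellow spring nose is about half way in (about 4 N); finish while holding it there, still gripped and pressing. Leave the wax jar, the candlestick and the sanding block where they are.

Things in the scene. Friction and masses are not known exactly. Their poses are not given: they have to be found in the camera images.
- tub: Blue round open tub with two steel bands, 170 mm outside diameter, 85 mm high, wall 6 mm, floor 6 mm thick; stands firmly on the bench and does not move. Origin: centre of its underside, z up.
- blank: Round pale wood bowl blank, 136 mm diameter, 50 mm thick, lying flat and firmly wedged on the tub's floor (top face 56 mm above the bench, 29 mm below the tub's rim); hidden until the lid is off. Origin: centre of its underside; z up, x along the grain and along the red strip.
- mark (a point): Centre of the red strip painted on the blank's top face, at that face's height; strip 44 mm long along its x, 18 mm wide along its y. It lies 29 mm off the blank's centre, in blank axes at x +12, y +26 mm.
- lid: Loose round wooden lid, 0.25 kg, on the tub. Origin: centre of its underside (77 mm above the bench on the tub, 0 on the bench); z up. Locating disc 144 mm diameter, 0 to 8 mm up, loose in the tub's mouth; plate 176 mm diameter, 8 to 18 mm up, rests on the rim; dark cylindrical knob 28 mm diameter, 18 to 56 mm up.
- lid_knob (a point): Top centre of the lid's knob, 56 mm above the lid's origin.
- stand: Dark wood block 100 x 80 mm, 55 mm high, fixed, with an upright rectangular through hole 31 mm (x) by 19 mm (y) in its middle, in which the probe hangs. Origin: centre of its underside, z up. It is on the left or on the right of the tub.
- probe: Loose moisture probe, 0.18 kg, hanging upright in the stand, origin 10 mm above the bench. Origin: midway between the pin points, nose out; z up along the probe. Grey handle 38 (x) by 26 (y) mm, 45 to 165 mm up, its underside resting on the stand; black sleeve 26 x 14 mm, 22 to 45 mm up; two steel pins at x +10 and -10 mm. Half a turn about z is the same. Draw it straight up 46 mm to clear the hole.
- nose (a joint): Travel of the yellow spring nose (24 x 10 mm, carrying the two 5 mm diameter, 10 mm long pins) into the probe: 0 fully out, 0.010 m fully in. The spring pushes with about 2 N at 0, 4 N half way (0.005) and 6 N fully in.
- pins (a point): Midpoint between the two pin points, on the sliding nose; axes as the probe's.
- pin_a (a point): Point of the pin at the probe's x +10 mm.
- pin_b (a point): Point of the pin at the probe's x -10 mm.
- wax_jar: Amber jar with a brass-coloured cap, 64 mm diameter, 70 mm high, loose bystander on the side of the tub opposite the stand. Origin: centre of its underside.
- candlestick: Turned dark wood candlestick, 68 mm diameter foot, 108 mm high, loose bystander beyond the tub. Origin: centre of its underside.
- sanding_block: Cork sanding block 60 x 100 mm, 32 mm high, loose bystander beyond the tub. Origin: centre of its underside.
Mind the look-alikes: they are no part of the job. What is meant by the lid is not purple, and is the larger of those in its own colour. Leave any green or pink look-alike of the stand alone.

How it is judged (in metres and radians):
On the way, in this order (a step that is already met when the one before it is completed fails the run):
1. the lid lies flat on the bench, knob up, clear of the tub and let go (height (world z) of lid below 0.008 m and angle between lid's own z axis and vertical below 0.1 rad and horizontal distance between lid and tub above 0.175 m and contact force between the fingers and lid below 0.1 N and linear speed of lid below 0.03 m/s), for 0.2 s.
2. the probe is drawn out of the stand and held in the gripper (contact force between the fingers and probe above 1 N and z of pins in the frame of stand above 0.058 m), for 0.1 s.
At the end, for the whole second after the job is handed in: Lid flat on bench (8 mm, 0.1 rad), over 175 mm from tub centre, released, still. Probe gripped, still, upright within 0.14 rad, clear of tub and lid; pins on the strip (24 mm along, 11 mm across), aligned within 0.25 rad; nose in 2 to 8.5 mm; 1.5 to 8 N on the blank (all of step 1 and x of pin_a in the frame of mark between -0.024 and 0.024 m and y of pin_a in the frame of mark between -0.011 and 0.011 m and x of pin_b in the frame of mark between -0.024 and 0.024 m and y of pin_b in the frame of mark between -0.011 and 0.011 m and angle between the x axis of probe and the x axis of mark, either way round below 0.25 rad and angle between probe's own z axis and vertical below 0.14 rad and value of joint nose between 0.002 and 0.0085 m and contact force between probe and blank between 1.5 and 8 N and contact force between the fingers and probe above 1 N and contact force between probe and tub below 0.2 N and contact force between probe and lid below 0.2 N and linear speed of probe below 0.02 m/s); the arm keeps its last pose, push and grip.
It fails at once if the wax jar is shifted by over 20 mm or toppled (distance of wax_jar from where it was at the start of the episode above 0.02 m or angle between wax_jar's own z axis and vertical above 0.3 rad).
It fails at once if the candlestick is shifted by over 20 mm or toppled (distance of candlestick from where it was at the start of the episode above 0.02 m or angle between candlestick's own z axis and vertical above 0.3 rad).
It fails at once if the sanding block is shifted by over 20 mm or toppled (distance of sanding_block from where it was at the start of the episode above 0.02 m or angle between sanding_block's own z axis and vertical above 0.3 rad).
It fails at once if the probe is jammed on the blank with over 15 N (contact force between probe and blank above 15 N).
It fails at once if the lid is dropped (falls faster than 0.5 m/s out of the gripper) (contact force between the fingers and lid below 0.05 N and linear speed of lid above 0.5 m/s).
It also fails if it takes over 61 s, if anything falls off the work surface, if the arm or the gripper's body presses on something with over 40 N, if the wrist force passes 120 N, or if a joint passes its speed limit or range.

## Working session

There is one attempt and no reset: what is moved stays moved. The work goes in short steps, Python scripts to look and compute and a tool call to move; the robot and the scene stay as the last step left them, time stands still between calls to the robot, and variables do not carry over. Pictures are saved under pics/ and viewed, and the job is handed in when it is done.

Besides the shell and the picture viewer there is one more tool, called after "Request:" as name(argument=value, ...) on one line, values as JSON. apply_moves: Moves the arm, as the interface text tells. Its arguments: {"type":"object","properties":{"motion":{"type":"string"},"squeeze":{"type":"number"}},"required":["motion"]}

```bash
ls; mkdir -p pics
python3 - <<'E'
from rig import r, grab_frame, spotter
import cv2
print(r.sense())
for n in ["scene","side","wrist"]:
    f=grab_frame(n); cv2.imwrite(f"pics/a_{n}.png",f["img"][:,:,::-1])
    print(n,f["fx"],f["fy"],f["cx"],f["cy"],f["dist_coeffs"],f["R"],f["t"])
for q in ["tub","lid","lid_knob","stand","probe","wax_jar","candlestick","sanding_block"]:
    for c in ["scene","side"]:
        print(q,c,[(d["conf"],d["point"]) for d in spotter.place_of(q,c)][:4])
E
```

```text
pics
{'clock': 0.0, 'qpos': array([-1.34042956e+00,  3.53635656e-01,  1.63414491e+00, -1.14448208e-05,
        1.15521606e+00, -2.40631327e-03]), 'qvel': array([-0.00015011, -0.0023842 , -0.00142449,  0.00059427, -0.00038631,
        0.00084111]), 'joint_efforts': array([-1.24847738e-04, -6.05254769e+01, -3.42062867e+01,  1.64947724e-04,
        9.28461406e-03, -3.06875677e-06]), 'eef_pos': array([ 144.1116883 , -607.9079115 ,  403.96471163]), 'tcp_rot': array([-3.14018866e+00,  7.08574582e-06,  2.32777715e-01]), 'contact_force': array([ 0.67170862,  0.6157449 , -0.06448145]), 'wrist_torque': array([-0.02169448,  0.06679081, -0.01747604]), 'opening': 0.9964637132389103}
scene 363.2400678576767 363.2400678576767 318.93631087761037 190.79725864922486 [-0.0303477  0.         0.         0.         0.       ] [[ 0.0477806   0.99875931 -0.01403076]
 [ 0.74780694 -0.04508035 -0.66238398]
 [-0.66219468  0.02115681 -0.74903311]] [  61.80258707 -343.6202501  1445.24739529]
side 442.5406984157786 442.5406984157786 321.3751423030563 199.13841665157557 [0.02256952 0.         0.         0.        
[... 915 characters left out ...]
0.72, [387.7, -322.6, 54.9]), (0.62, [326.9, -114.0, 42.8]), (0.59, [545.1, 18.0, 134.9])]
stand scene [(0.89, [655.2, -447.9, -0.3]), (0.88, [765.6, -326.1, -1.2]), (0.58, [602.6, -278.7, -1.9])]
stand side [(0.81, [655.6, -452.3, -1.7]), (0.77, [601.6, -277.7, -4.0]), (0.33, [769.7, 97.3, -3.6])]
probe scene [(0.78, [601.3, -277.9, 10.4])]
probe side [(0.97, [598.1, -279.9, 10.1])]
wax_jar scene [(0.94, [588.2, 301.0, 0.4])]
wax_jar side [(0.73, [588.4, 297.6, -3.8])]
candlestick scene [(0.76, [777.7, -143.6, 1.0])]
candlestick side [(0.68, [771.3, -147.3, 2.2])]
sanding_block scene [(0.64, [766.1, 99.5, -0.8])]
sanding_block side [(0.6, [769.0, 96.0, -1.3]), (0.45, [604.2, -275.5, -3.5])]
```

View pics/a_scene.png

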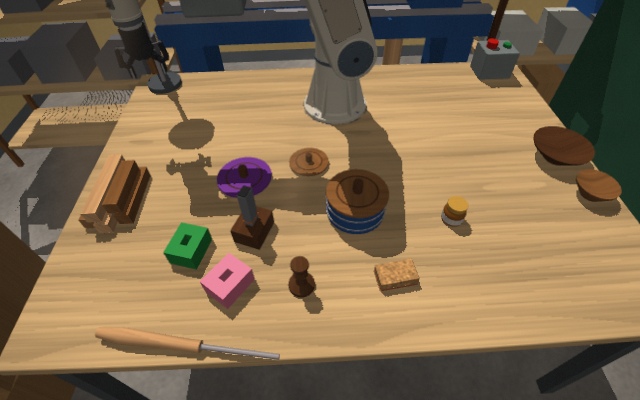

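View pics/a_side.png

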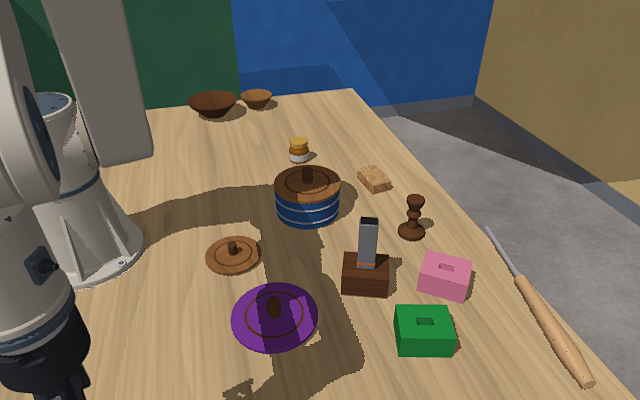

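Lid candidates in the scene picture:
- Purple lid at (244,177): ruled out by colour.
- Small brown lid at (309,161).
- Large brown lid on the tub at (357,190): the larger of the two in its own colour, so this is the one meant.

The stand is the dark one at (252,228) holding the probe. The green (188,245) and pink (228,280) ones are look-alikes.

```bash
cat > h.py <<'E'
import numpy as np, cv2
from scipy.spatial.transform import Rotation as Ro
from rig import r, grab_frame, spotter
def shift(target, s=None):
    s=s or r.sense(); R=Ro.from_euler('xyz',s['tcp_rot']).as_matrix()
    return R.T@(np.array(target)-s['eef_pos'])/1000
def proj(f,P):
    K=np.array([[f['fx'],0,f['cx']],[0,f['fy'],f['cy']],[0,0,1.]])
    p,_=cv2.projectPoints(np.array(P,float).reshape(-1,1,3),cv2.Rodrigues(np.array(f['R']))[0],np.array(f['t'],float),K,np.array(f['dist_coeffs'],float))
    return p.reshape(-1,2)
def unproj(f,px,z):
    K=np.array([[f['fx'],0,f['cx']],[0,f['fy'],f['cy']],[0,0,1.]])
    u=cv2.undistortPoints(np.array(px,float).reshape(-1,1,2),K,np.array(f['dist_coeffs'],float)).reshape(-1,2)
    R=np.array(f['R']);t=np.array(f['t']);C=-R.T@t
    d=np.c_[u,np.ones(len(u))]@R
    return C+d*((z-C[2])/d[:,2])[:,None]
E
python3 - <<'E'
from h import *
a=cv2.imread('pics/a_scene.png')[130:300,150:450]
cv2.imwrite('pics/b.png',cv2.resize(a,(780,442),interpolation=cv2.INTER_CUBIC))
print(shift([543.5,18.5,350]))
E
```

```text
[ 0.53311515 -0.51759844  0.05465806]
```

View pics/b.png

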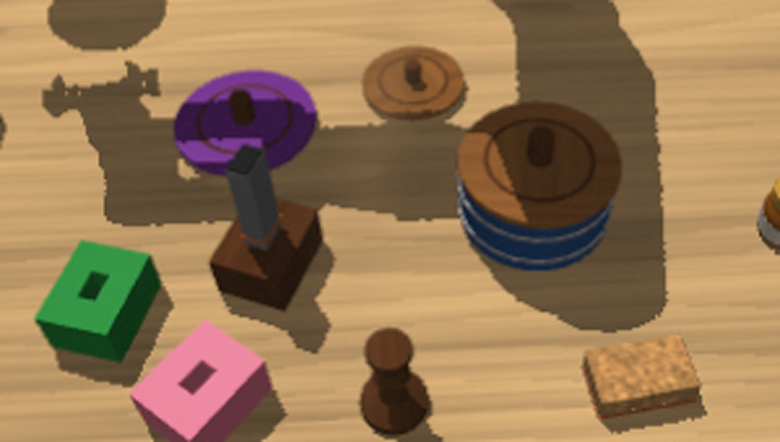

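The crop confirms it: the tub carries the large brown lid (crop 540,160), and the other brown lid (413,82) is smaller. Next I move above the knob.

Request:
apply_moves(motion="1 0.533 -0.518 0.05 0; 1 0.533 -0.518 0.05 0; 1 0.533 -0.518 0.05 0; 1 0.533 -0.518 0.05 0; 1 0.533 -0.518 0.05 0; 1 0.533 -0.518 0.05 0; 1 0.533 -0.518 0.05 0; 1 0.533 -0.518 0.05 0; 1 0.533 -0.518 0.05 0; 1 0.533 -0.518 0.05 0; 1 0.533 -0.518 0.05 0; 1 0.533 -0.518 0.05 0; 1 0.533 -0.518 0.05 0; 1 0.533 -0.518 0.05 0; 1 0.533 -0.518 0.05 0; 1 0.533 -0.518 0.05 0; 1 0.533 -0.518 0.05 0; 1 0.533 -0.518 0.05 0; 1 0.533 -0.518 0.05 0; 1 0.533 -0.518 0.05 0", squeeze=40)

```text
clock: 2.62
eef_pos: [544.0, 20.5, 354.4]
tcp_rot: [-3.142, 0.0, 0.236]
contact_force: [-0.3, -0.1, 0.0]
opening: 0.998
```

Run:
```python
from h import *
f=grab_frame("wrist"); cv2.imwrite("pics/c.png",f["img"][:,:,::-1])
s=r.sense(); print(s['clock'],s['eef_pos'],s['tcp_rot'],s['contact_force'])
for c in ["wrist","scene","side"]:
    grab_frame(c) if c!="wrist" else 0
    for q in ["lid_knob","tub"]: print(c,q,spotter.place_of(q,c)[:3])
```

```text
2.6667 [543.25685774  19.40331552 354.38632956] [3.14150374e+00 8.80567570e-04 2.34625815e-01] [ 0.31497654 -0.18459047  0.47568623]
wrist lid_knob [{'point': [546.3, 21.9, 130.6], 'conf': 0.67}]
wrist tub []
scene lid_knob [{'point': [388.0, -323.3, 54.2], 'conf': 0.94}, {'point': [540.0, 17.7, 134.9], 'conf': 0.91}, {'point': [328.2, -113.8, 43.6], 'conf': 0.59}]
scene tub [{'point': [541.6, 17.8, -2.0], 'conf': 0.58}]
side lid_knob [{'point': [325.8, -112.3, 40.3], 'conf': 0.83}, {'point': [387.8, -324.9, 56.5], 'conf': 0.65}, {'point': [546.1, 18.7, 130.2], 'conf': 0.57}]
side tub [{'point': [541.8, 13.9, 3.8], 'conf': 0.65}]
```

View pics/c.png

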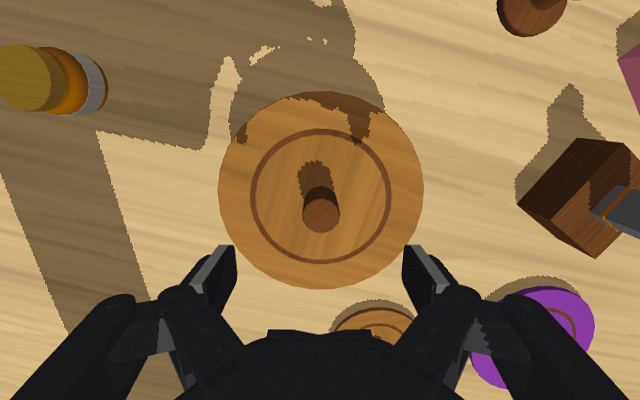

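The wrist picture shows the knob at (320,210), centred between the jaws. Next I descend, grip and lift.

Request:
apply_moves(motion="1 0 0 0.03 0; 1 0 0 0.06 0; 1 0 0 0.075 0; 1 0 0 0.081 0; 1 0 0 0.081 0; -1 0 0 0.081 0; -1 0 0 0.081 0; -1 0 0 0.081 0; -1 0 0 0.081 0; -1 0 0 0.081 0; -1 0 0 0.081 0; -1 0 0 0.081 0; -1 0 0 0.081 0; -1 0 0 0.081 0", squeeze=40)

```text
clock: 4.23
eef_pos: [543.6, 18.9, 274.7]
tcp_rot: [3.141, -0.001, 0.233]
contact_force: [-1.2, 0.2, 5.0]
opening: 0.315
```

Run:
```python
from h import *
s=r.sense(); print(s)
f=grab_frame("wrist"); cv2.imwrite("pics/d.png",f["img"][:,:,::-1])
```

```text
{'clock': 4.2333, 'qpos': array([3.19959269e-02, 3.91232960e-01, 1.91564889e+00, 1.47793533e-04,
       8.33433200e-01, 1.36989269e+00]), 'qvel': array([-0.00169324,  0.00065975, -0.00024013, -0.0004078 ,  0.00038392,
        0.00113495]), 'joint_efforts': array([-1.03374766e-01, -5.21495891e+01, -2.51778316e+01, -9.74302297e-02,
       -4.56979740e-01, -9.96665825e-03]), 'eef_pos': array([543.57253344,  18.91734407, 274.65070414]), 'tcp_rot': array([ 3.14144503e+00, -1.27375997e-03,  2.32800361e-01]), 'contact_force': array([-1.23750572,  0.22131618,  4.95260166]), 'wrist_torque': array([ 0.0687505 ,  0.22419245, -0.03885053]), 'opening': 0.31461048832373173}
```

View pics/d.png

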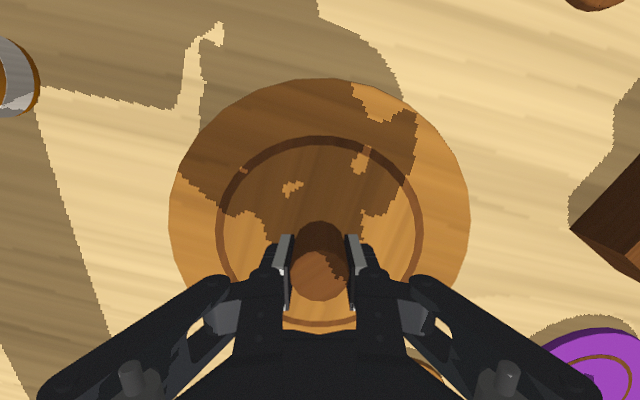

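The jaws hold the knob at (318,270) with opening 0.315, about 27 mm. Lifting.

Request:
apply_moves(motion="-1 0 0 -0.01 0; -1 0 0 -0.025 0; -1 0 0 -0.045 0; -1 0 0 -0.065 0; -1 0 0 -0.08 0; -1 0 0 -0.08 0; -1 0 0 -0.08 0; -1 0 0 -0.08 0")

```text
clock: 4.95
eef_pos: [542.8, 18.8, 353.0]
tcp_rot: [-3.141, 0.001, 0.233]
contact_force: [-0.7, 0.1, -2.6]
opening: 0.321
```

Run:
```python
from h import *
f=grab_frame("side"); g=grab_frame("scene")
cv2.imwrite("pics/e.png",np.hstack([f["img"][100:300,180:480,::-1],g["img"][80:280,220:520,::-1]]))
s=r.sense(); print(s['clock'],s['eef_pos'],s['contact_force'],shift([400,240,290]))
g=f
print(spotter.place_of("mark","scene"),spotter.place_of("blank","scene"),spotter.place_of("mark","side"))
```

```text
5.05 [542.79166896  18.83330671 352.51254458] [ 0.15286083  1.00983616 -2.15223743] [-0.08778867 -0.24811513  0.06280142]
[{'point': [506.4, 14.3, 56.5], 'conf': 0.75}] [{'point': [532.1, 13.0, 5.9], 'conf': 0.68}] [{'point': [509.2, 15.0, 55.7], 'conf': 0.86}]
```

View pics/e.png

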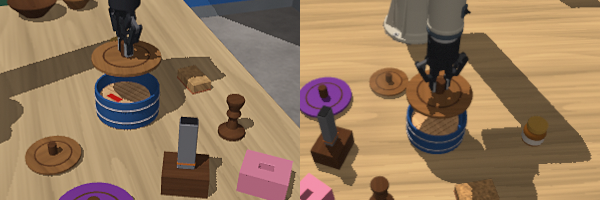

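The lid is held level above the tub and the red strip is visible in it. Carrying the lid to the free area at about (400,240).

Request:
apply_moves(motion="-1 -0.004 -0.012 0 0; -1 -0.011 -0.03 0 0; -1 -0.018 -0.05 0 0; -1 -0.025 -0.073 0 0; -1 -0.034 -0.097 0 0; -1 -0.043 -0.122 0 0; -1 -0.052 -0.147 0 0; -1 -0.061 -0.172 0 0; -1 -0.07 -0.197 0 0; -1 -0.077 -0.217 0 0; -1 -0.083 -0.233 0 0; -1 -0.087 -0.244 0 0; -1 -0.088 -0.248 0 0; -1 -0.088 -0.248 0.03 0; -1 -0.088 -0.248 0.06 0; -1 -0.088 -0.248 0.09 0; -1 -0.088 -0.248 0.115 0; -1 -0.088 -0.248 0.13 0; -1 -0.088 -0.248 0.14 0; -1 -0.088 -0.248 0.142 0")

```text
clock: 6.87
eef_pos: [400.0, 239.4, 210.1]
tcp_rot: [3.141, 0.003, 0.233]
contact_force: [-0.1, 0.2, -1.6]
opening: 0.316
```

Run:
```python
from h import *
f=grab_frame("side"); g=grab_frame("scene")
cv2.imwrite("pics/f.png",np.hstack([f["img"][100:300,180:480,::-1],g["img"][80:280,220:520,::-1]]))
s=r.sense(); print(s['clock'],s['eef_pos'],s['tcp_rot'],s['contact_force'],s['opening'])
print(spotter.place_of("mark","scene"),spotter.place_of("lid","scene"),spotter.place_of("mark","side"))
```

```text
6.9667 [400.61181137 239.85408142 211.70622058] [3.14145796e+00 3.80472965e-04 2.32675388e-01] [ 1.25827634  0.30622246 -2.10703604] 0.31953602792354335
[{'point': [507.0, 11.5, 59.7], 'conf': 0.96}] [{'point': [401.4, 238.0, 13.6], 'conf': 0.92}, {'point': [329.6, -109.2, -0.5], 'conf': 0.67}] [{'point': [509.5, 11.4, 55.0], 'conf': 0.86}]
```

View pics/f.png

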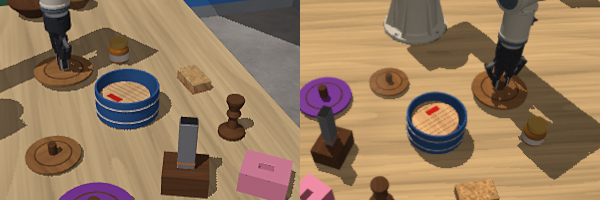

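The lid is about 13 mm above the bench. Lowering slowly until it touches.

Request:
apply_moves(motion="-1 0 0 0.004 0; -1 0 0 0.008 0; -1 0 0 0.01 0; -1 0 0 0.012 0; -1 0 0 0.013 0; -1 0 0 0.013 0")

```text
clock: 7.62
eef_pos: [400.4, 239.8, 198.4]
tcp_rot: [3.141, 0.001, 0.233]
contact_force: [0.5, -0.1, -2.9]
opening: 0.314
```

Run:
```python
from h import *
f=grab_frame("side"); grab_frame("scene")
cv2.imwrite("pics/g.png",cv2.resize(f["img"][120:220,160:340,::-1],None,fx=4,fy=4))
s=r.sense(); print(s['clock'],s['eef_pos'],s['contact_force'])
print(spotter.place_of("lid","scene")[:2],spotter.place_of("lid","side")[:2])
```

```text
7.7167 [400.47855249 239.85777045 198.63113032] [ 0.20203304 -0.09669741 -1.81553299]
[{'point': [390.0, -325.5, 6.0], 'conf': 0.85}, {'point': [331.5, -109.7, 2.1], 'conf': 0.77}] [{'point': [329.4, -114.0, -3.3], 'conf': 0.88}, {'point': [385.7, -322.1, -3.8], 'conf': 0.78}]
```

View pics/g.png

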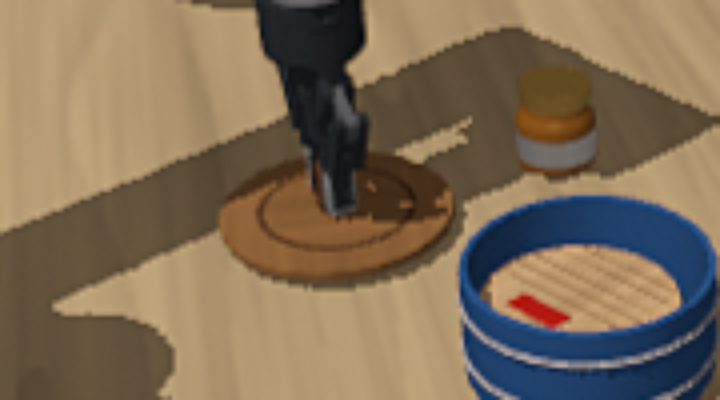

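The lid is almost down, but the force still shows its weight hanging. I lower 2 mm more.

Request:
apply_moves(motion="-1 0 0 0.001 0; -1 0 0 0.002 0; -1 0 0 0.002 0; -1 0 0 0.002 0")

```text
clock: 8.15
eef_pos: [400.6, 239.9, 197.6]
tcp_rot: [-3.141, -0.0, 0.233]
contact_force: [-3.8, -2.1, 15.4]
opening: 0.317
```

It touches at 15 N. I back off 1 mm, release and rise.

Request:
apply_moves(motion="-1 0 0 -0.001 0; -1 0 0 -0.001 0; 0 0 0 -0.001 0; 0.5 0 0 -0.001 0; 1 0 0 -0.001 0; 1 0 0 -0.001 0; 1 0 0 -0.001 0; 1 0 0 -0.001 0; 1 0 0 -0.001 0; 1 0 0 -0.02 0; 1 0 0 -0.05 0; 1 0 0 -0.09 0; 1 0 0 -0.13 0; 1 0 0 -0.17 0; 1 0 0 -0.17 0")

```text
clock: 9.4
eef_pos: [402.3, 240.9, 373.8]
tcp_rot: [-3.138, -0.011, 0.233]
contact_force: [0.9, 0.2, 0.8]
opening: 0.999
```

Run:
```python
from h import *
f=grab_frame("side"); g=grab_frame("scene")
cv2.imwrite("pics/h.png",np.hstack([f["img"][100:300,180:480,::-1],g["img"][80:280,220:520,::-1]]))
s=r.sense(); print(s['clock'],s['eef_pos'],s['tcp_rot'],s['contact_force'])
for c in ("side","scene"): print([d['point'] for d in spotter.place_of("lid",c)],spotter.place_of("mark",c),spotter.place_of("tub",c),spotter.place_of("probe",c))
print(shift([508-70,12,390]))
print(shift([590-90,-278,400]))
```

```text
9.5 [400.7951833  240.05680889 368.41113649] [-3.14034674 -0.00391634  0.23277348] [-0.10176115  0.50817353  0.14848708]
[[400.2, 244.8, -2.6], [388.4, -322.7, -0.7], [326.4, -114.9, 0.9]] [{'point': [509.4, 11.7, 57.9], 'conf': 0.96}] [] [{'point': [599.6, -279.3, 10.3], 'conf': 0.86}]
[[400.4, 239.3, 2.8], [329.5, -110.4, -0.5], [391.3, -322.7, 0.7], [600.7, -285.0, -2.2]] [{'point': [507.3, 13.4, 57.9], 'conf': 0.6}] [{'point': [544.4, 17.7, -2.2], 'conf': 0.6}] [{'point': [605.8, -275.7, 14.2], 'conf': 0.63}]
[-0.01592256  0.23032406 -0.02411353]
[-0.02251602  0.52681028 -0.03393428]
```

View pics/h.png

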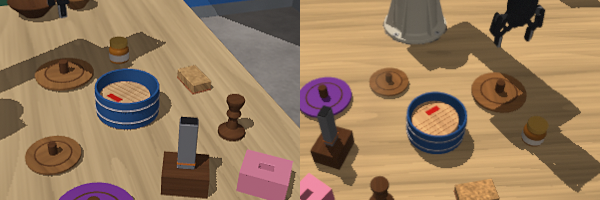

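The lid lies flat at (400,241), released. Next a wrist view above the tub to measure the strip.

Request:
apply_moves(motion="1 0.01 0.04 0 0; 1 0.02 0.08 0 0; 1 0.03 0.12 0 0; 1 0.04 0.16 0 0; 1 0.047 0.2 0 0; 1 0.05 0.23 0 0; 1 0.05 0.245 0 0; 1 0.05 0.247 0 0; 1 0.05 0.247 0 0; 1 0.05 0.247 0 0")

```text
clock: 10.73
eef_pos: [505.8, 11.5, 366.3]
tcp_rot: [-3.141, 0.001, 0.232]
contact_force: [-0.1, 0.5, 0.1]
opening: 1.002
```

```bash
cat > strip.py <<'E'
from h import *
def strip(c,save=None,f=None):
    f=f or grab_frame(c); im=f["img"].astype(int)
    m=((im[...,0]>110)&(im[...,1]<0.35*im[...,0])&(im[...,2]<0.35*im[...,0])).astype(np.uint8)
    n,l,st,ce=cv2.connectedComponentsWithStats(m)
    out=[]
    for i in range(1,n):
        if st[i,4]<20: continue
        ys,xs=np.where(l==i); P=unproj(f,np.c_[xs,ys],56)[:,:2]
        rc=cv2.minAreaRect(P.astype(np.float32)); C=np.cov(P.T); w,v=np.linalg.eigh(C)
        out.append((st[i,4],P.mean(0).round(1),rc,np.sqrt(w*12).round(1),float(np.arctan2(v[1,1],v[0,1]))))
    if save: cv2.imwrite(save,f["img"][:,:,::-1])
    return out
E
python3 - <<'E'
from strip import *
for c in ("wrist","scene","side"):
    for o in strip(c,f"pics/i_{c}.png"): print(c,o)
s=r.sense();print(s['clock'],s['eef_pos'],s['tcp_rot'])
for c in ("wrist","scene","side"): print(spotter.place_of("mark",c),spotter.place_of("blank",c),spotter.place_of("probe",c))
E
```

```text
wrist (np.int32(682), array([507.1,  11.4]), ((506.9820251464844, 11.601021766662598), (16.84980010986328, 42.72059631347656), 32.402156829833984), array([17. , 42.9]), 2.1427709572211713)
scene (np.int32(48), array([-379.1,  768.4]), ((-381.7258605957031, 767.9986572265625), (46.946842193603516, 49.54627990722656), 87.14307403564453), array([44.3, 49.1]), 2.7970877766989384)
scene (np.int32(53), array([507.4,  12.5]), ((507.33294677734375, 12.495149612426758), (14.401464462280273, 38.75883865356445), 29.637474060058594), array([15.1, 40.6]), 2.150700858054773)
side (np.int32(52), array([508.1,  13.1]), ((507.84478759765625, 13.990413665771484), (14.864221572875977, 40.94275665283203), 31.649742126464844), array([15.6, 41.7]), 2.1624576385650998)
10.8833 [505.80835721  12.08081114 366.60403135] [-3.14132884e+00  2.48867759e-04  2.34170727e-01]
[{'point': [505.4, 11.0, 56.0], 'conf': 0.75}] [{'point': [536.9, 13.9, 3.8], 'conf': 0.74}] []
[{'point': [508.7, 13.1, 56.2], 'conf': 0.93}] [{'point': [535.8, 15.7, 6.3], 'conf': 0.67}] [{'point': [600.7, -278.6, 12.1], 'conf': 0.97}, {'point': [588.6, 296.1, 1.1], 'conf': 0.2}]
[{'point': [508.0, 11.6, 56.5], 'conf': 0.84}] [{'point': [536.0, 16.6, 8.1], 'conf': 0.6}] [{'point': [596.3, -279.6, 11.8], 'conf': 0.92}, {'point': [769.2, 97.9, -0.4], 'conf': 0.59}]
```

View pics/i_wrist.png

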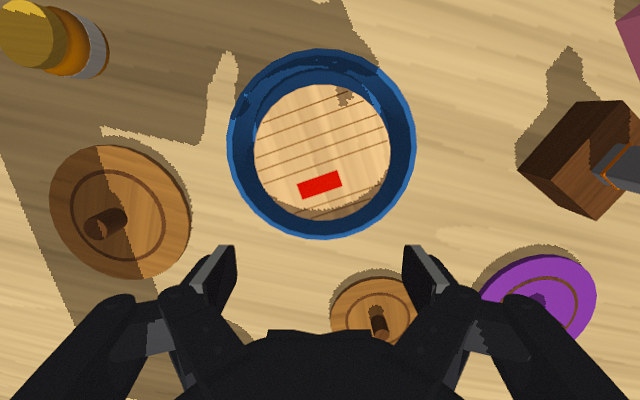

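The strip is at wrist pixel (320,184), world (507,12), with its axis at about 2.145 rad. Next I go to look at the probe.

Request:
apply_moves(motion="1 0 0.01 -0.03 0; 1 0 0.04 -0.05 0; 1 0 0.08 -0.064 0; 1 -0.005 0.12 -0.064 0; 1 -0.01 0.16 -0.064 0; 1 -0.01 0.2 -0.064 0; 1 -0.015 0.24 -0.064 0; 1 -0.015 0.27 -0.064 0; 1 -0.015 0.29 -0.064 0; 1 -0.015 0.297 -0.064 0; 1 -0.015 0.297 -0.064 0; 1 -0.015 0.297 -0.064 0; 1 -0.015 0.297 -0.064 0")

```text
clock: 12.42
eef_pos: [559.8, -280.2, 430.6]
tcp_rot: [-3.141, 0.0, 0.233]
contact_force: [0.9, 0.1, 0.5]
opening: 1.0
```

Run:
```python
from h import *
f=grab_frame("wrist");cv2.imwrite("pics/j.png",f["img"][:,:,::-1])
import pickle;pickle.dump(f,open('j.pkl','wb'))
s=r.sense();print(s['clock'],s['eef_pos'],s['tcp_rot'])
print(spotter.place_of("probe","wrist"),spotter.place_of("stand","wrist"))
```

```text
12.4667 [ 559.90276457 -280.08220865  430.72066475] [-3.14108953e+00  1.77093464e-04  2.33951396e-01]
[{'point': [598.1, -279.4, 9.4], 'conf': 0.83}] [{'point': [599.7, -280.4, 0.3], 'conf': 0.76}, {'point': [659.4, -448.5, -1.4], 'conf': 0.76}, {'point': [763.0, -326.7, -2.5], 'conf': 0.56}]
```

View pics/j.png

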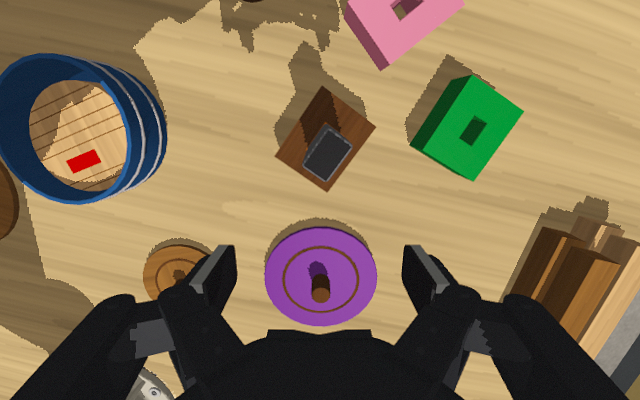

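The stand is at (325,138) with the probe top at (327,152). Enlarging to pick corners.

Run:
```python
import cv2
a=cv2.imread('pics/j.png')[80:200,265:385]
cv2.imwrite('pics/k.png',cv2.resize(a,(600,600),interpolation=cv2.INTER_CUBIC))
```

```text
(no output)
```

View pics/k.png

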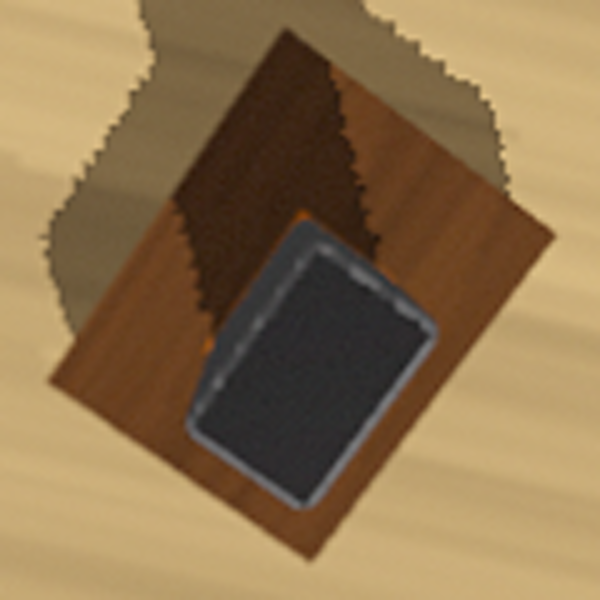

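Run:
```python
from h import *
import pickle
f=pickle.load(open('j.pkl','rb'))
for c,z in (([(287,30),(553,236),(312,560),(50,380)],55),([(318,240),(436,330),(303,508),(190,428)],175)):
    P=unproj(f,(np.array(c)+.5)/5-.5+[265,80],z)
    print(P.mean(0).round(1))
    for i in range(4):
        d=P[(i+1)%4]-P[i]; print(np.hypot(*d[:2]).round(1),np.arctan2(d[1],d[0]).round(3))
```

```text
[ 599.  -277.8   55. ]
78.3 -1.965
98.0 2.758
78.9 1.187
98.9 -0.389
[ 599.3 -277.4  175. ]
23.3 -1.974
35.6 2.75
22.5 1.177
35.8 -0.37
```

Request:
apply_moves(motion="1 0.02 0.003 0 0.04; 1 0.039 0.0065 0 0.08; 1 0.039 0.0065 0 0.12; 1 0.039 0.0065 0 0.16; 1 0.039 0.0065 0 0.197; 1 0.039 0.0065 0 0.197; 1 0.039 0.0065 0.02 0.197; 1 0.039 0.0065 0.04 0.197; 1 0.039 0.0065 0.04 0.197; 1 0.039 0.0065 0.04 0.197")

```text
clock: 13.4
eef_pos: [599.2, -278.2, 390.1]
tcp_rot: [-3.141, 0.002, -0.383]
contact_force: [-0.2, 0.4, 0.7]
opening: 1.003
```

Run:
```python
from h import *
f=grab_frame("wrist");cv2.imwrite("pics/l.png",f["img"][:,:,::-1])
s=r.sense();print(s['clock'],s['eef_pos'],s['tcp_rot'],s['contact_force'],shift([599.2,-277.6,292]))
print(proj(f,[[599.2,-277.6,175]]))
```

```text
13.45 [ 599.60121259 -278.46942767  391.24416637] [-3.14158199e+00  6.86039738e-05 -3.83611556e-01] [0.30548482 0.04087402 0.16252282] [-0.00069065 -0.00065502  0.09924422]
[[317.19143923 219.91024576]]
```

View pics/l.png

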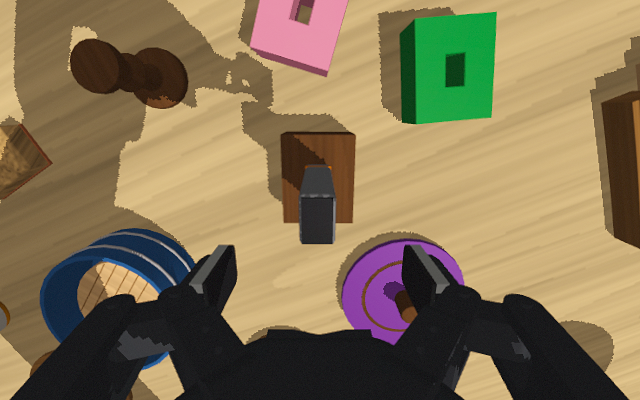

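The probe is square to the jaws and centred at (317,220). Descending and gripping.

Request:
apply_moves(motion="1 -0.0007 -0.0007 0.03 0; 1 -0.0007 -0.0007 0.06 0; 1 -0.0007 -0.0007 0.085 0; 1 -0.0007 -0.0007 0.098 0; 1 -0.0007 -0.0007 0.098 0; 1 -0.0007 -0.0007 0.098 0; -1 -0.0007 -0.0007 0.098 0; -1 -0.0007 -0.0007 0.098 0; -1 -0.0007 -0.0007 0.098 0; -1 -0.0007 -0.0007 0.098 0; -1 -0.0007 -0.0007 0.098 0; -1 -0.0007 -0.0007 0.098 0; -1 -0.0007 -0.0007 0.098 0; -1 -0.0007 -0.0007 0.098 0; -1 -0.0007 -0.0007 0.098 0", squeeze=60)

```text
clock: 14.7
eef_pos: [599.4, -277.8, 293.5]
tcp_rot: [-3.141, -0.001, -0.386]
contact_force: [-0.8, 1.4, 6.4]
opening: 0.295
```

Run:
```python
from h import *
f=grab_frame("side");cv2.imwrite("pics/m.png",cv2.resize(f["img"][180:330,300:500,::-1],None,fx=4,fy=4))
s=r.sense();print(s['clock'],s['eef_pos'],s['tcp_rot'],s['contact_force'],s['wrist_torque'],s['opening'])
```

```text
14.75 [ 599.38805991 -277.84414667  293.48951501] [-3.14142366e+00 -1.12319458e-03 -3.86143832e-01] [0.09675157 1.60829135 7.06326127] [ 0.24097128  0.06673389 -0.02901484] 0.29358103880031516
```

View pics/m.png

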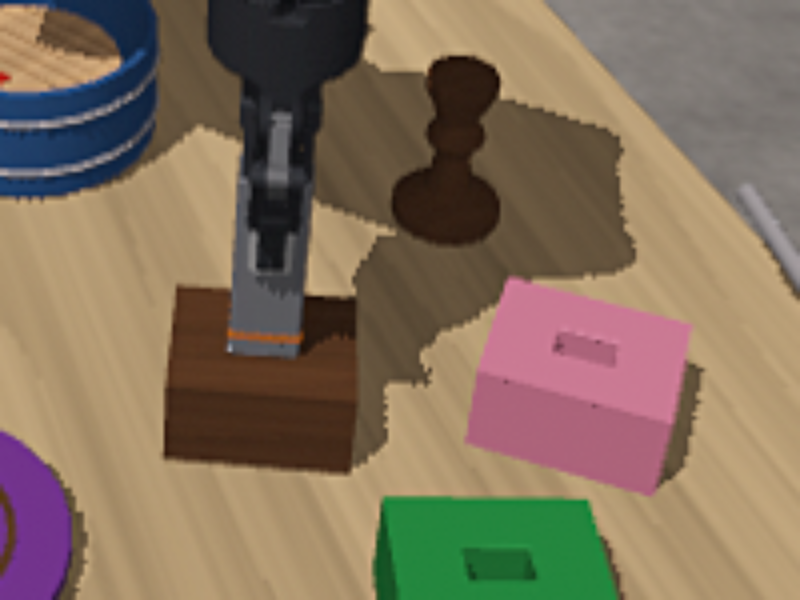

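Gripped around the handle. Drawing it straight up 120 mm.

Request:
apply_moves(motion="-1 0 0 -0.005 0; -1 0 0 -0.015 0; -1 0 0 -0.03 0; -1 0 0 -0.05 0; -1 0 0 -0.07 0; -1 0 0 -0.09 0; -1 0 0 -0.11 0; -1 0 0 -0.12 0; -1 0 0 -0.12 0; -1 0 0 -0.12 0; -1 0 0 -0.12 0; -1 0 0 -0.12 0")

```text
clock: 15.75
eef_pos: [598.7, -277.6, 411.1]
tcp_rot: [-3.141, 0.003, -0.386]
contact_force: [-0.4, 0.4, -2.8]
opening: 0.3
```

Run:
```python
from h import *
f=grab_frame("side");cv2.imwrite("pics/n.png",cv2.resize(f["img"][130:330,250:500,::-1],None,fx=3,fy=3))
grab_frame("scene")
s=r.sense();print(s['clock'],s['eef_pos'],s['tcp_rot'],s['contact_force'],s['wrist_torque'],s['opening'])
print(shift([507.3,12.2,414]))
for c in ("side","scene"): print([spotter.place_of(q,c)[:1] for q in ("pins","probe","pin_a","pin_b")])
```

```text
15.85 [ 598.86504576 -277.71205635  411.34869305] [-3.14149302e+00  2.08901074e-03 -3.86101247e-01] [-0.16052717  0.28145252 -3.15226727] [-0.00959834 -0.01825087 -0.04565614] 0.29723925501572335
[-0.19400448 -0.23408867 -0.00222271]
[[{'point': [601.5, -275.8, 127.1], 'conf': 0.55}], [{'point': [597.0, -275.5, 128.4], 'conf': 0.94}], [{'point': [605.8, -280.8, 130.3], 'conf': 0.63}], [{'point': [605.8, -280.8, 130.3], 'conf': 0.63}]]
[[{'point': [598.8, -275.0, 127.3], 'conf': 0.53}], [{'point': [600.5, -275.2, 128.4], 'conf': 0.67}], [{'point': [588.5, 298.6, 0.2], 'conf': 0.67}], [{'point': [588.5, 298.6, 0.2], 'conf': 0.67}]]
```

View pics/n.png

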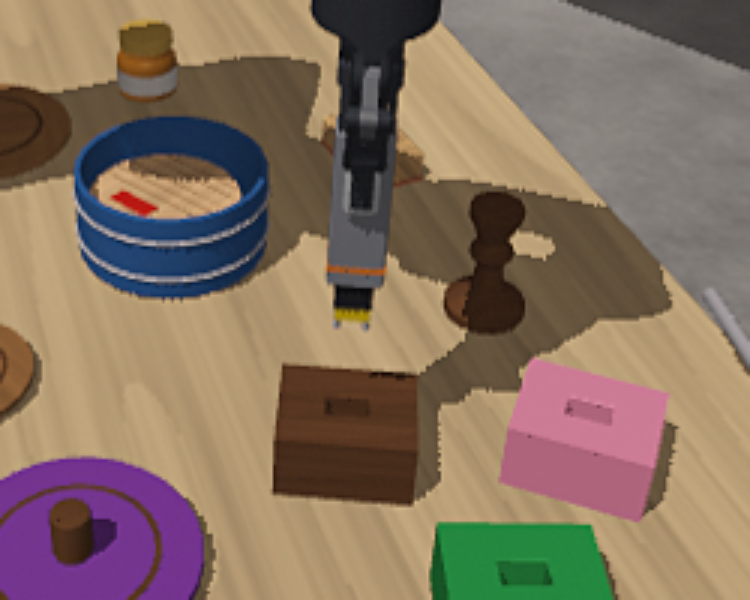

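The probe is out, upright in the jaws, with pins about 128 mm up. Moving over the strip and turning to its axis.

Request:
apply_moves(motion="-1 -0.008 -0.01 0 0.01; -1 -0.024 -0.03 0 0.03; -1 -0.041 -0.05 0 0.05; -1 -0.058 -0.07 0 0.07; -1 -0.075 -0.09 0 0.09; -1 -0.091 -0.11 0 0.11; -1 -0.108 -0.13 0 0.13; -1 -0.124 -0.15 0 0.15; -1 -0.141 -0.17 0 0.17; -1 -0.158 -0.19 0 0.18; -1 -0.174 -0.21 0 0.19; -1 -0.187 -0.225 0 0.195; -1 -0.194 -0.234 0 0.195; -1 -0.194 -0.234 0 0.195; -1 -0.194 -0.234 0 0.195; -1 -0.194 -0.234 0 0.195")

```text
clock: 17.58
eef_pos: [507.9, 11.5, 412.8]
tcp_rot: [-3.141, -0.001, -0.998]
contact_force: [0.5, -0.8, -0.4]
opening: 0.296
```

```bash
cat > look.py <<'E'
from h import *
import sys
n=sys.argv[1]
f=grab_frame("side");g=grab_frame("scene");w=grab_frame("wrist")
a=cv2.resize(f["img"][120:240,240:360,::-1],(400,400),interpolation=cv2.INTER_CUBIC)
b=cv2.resize(g["img"][130:250,300:420,::-1],(400,400),interpolation=cv2.INTER_CUBIC)
cv2.imwrite(f"pics/{n}.png",np.hstack([a,b])); cv2.imwrite(f"pics/{n}_w.png",w["img"][:,:,::-1])
s=r.sense();print(s['clock'],s['eef_pos'],s['tcp_rot'],s['contact_force'],s['wrist_torque'],s['opening'])
for c in ("side","scene","wrist"): print(c,[[ (d['point'],d['conf']) for d in spotter.place_of(q,c)[:2]] for q in ("pins","probe","mark","lid")])
E
python3 look.py o
```

```text
17.7333 [507.78651694  11.18448791 412.63730579] [ 3.14149143e+00 -1.78724199e-04 -9.99603490e-01] [-0.14704771 -0.07219553 -0.89566801] [-0.00801201  0.02604179  0.03218667] 0.29033148031590306
side [[([514.5, 10.9, 128.3], 0.61)], [([507.5, 11.4, 130.4], 0.79)], [([507.6, 11.2, 54.7], 0.62)], [([397.9, 245.5, -0.4], 0.91), ([329.3, -114.3, -3.9], 0.8)]]
scene [[([508.1, 13.7, 127.2], 0.56)], [([508.9, 11.3, 127.2], 0.75)], [([509.5, 11.6, 59.1], 0.55), ([587.7, 299.6, 0.2], 0.45)], [([401.4, 242.0, -0.2], 0.75), ([331.0, -111.7, 0.5], 0.58)]]
wrist [[([509.4, 11.0, 128.9], 0.38)], [([504.4, 9.2, 131.5], 0.76)], [([513.1, 4.3, 129.8], 0.7), ([505.9, 13.6, 57.4], 0.61)], [([328.0, -113.2, -0.9], 0.91), ([513.7, 4.0, 131.8], 0.57)]]
```

View pics/o.png

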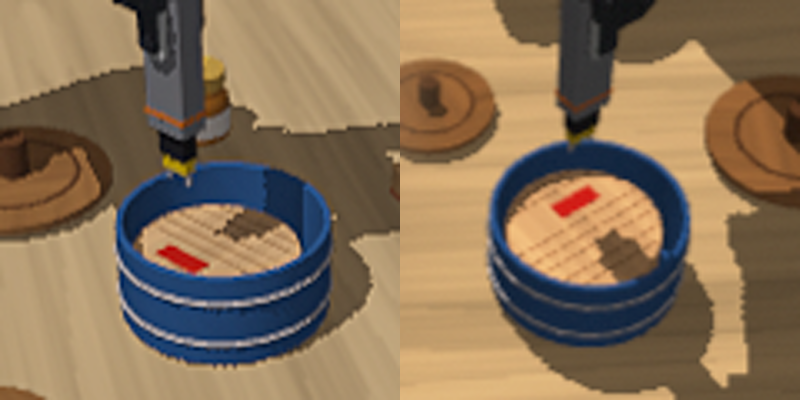

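View pics/o_w.png

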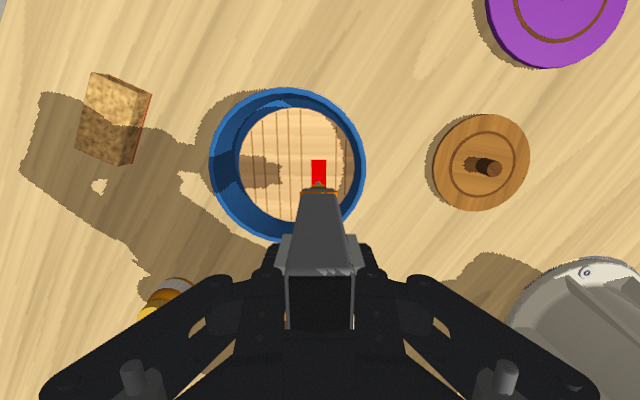

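The handle, pins and strip line up in the wrist view (strip at (319,172), in line with the probe). Descending to about 7 mm above the strip, with a 1 mm correction.

Request:
apply_moves(motion="-1 -0.001 0 0.015 0; -1 -0.001 0 0.035 0; -1 -0.001 0 0.05 0; -1 -0.001 0 0.06 0; -1 -0.001 0 0.065 0; -1 -0.001 0 0.066 0; -1 -0.001 0 0.066 0; -1 -0.001 0 0.066 0; -1 -0.001 0 0.066 0")

```text
clock: 19.08
eef_pos: [507.3, 12.9, 347.5]
tcp_rot: [-3.14, -0.001, -0.999]
contact_force: [0.5, -0.7, -1.8]
opening: 0.292
```

```bash
python3 look.py p
```

```text
19.2333 [507.09777187  12.86776831 347.22673601] [-3.14076399e+00 -4.67381251e-04 -9.98753540e-01] [-1.05836630e+00 -4.56686707e-04 -2.36890366e+00] [-0.03204477  0.00832109  0.01382732] 0.29988749669399384
side [[([512.2, 12.7, 64.8], 0.46)], [([510.2, 11.7, 66.8], 0.92)], [([509.3, 13.8, 55.2], 0.88), ([399.4, 244.9, -0.8], 0.43)], [([397.1, 244.0, -0.3], 0.88), ([388.5, -320.7, -0.7], 0.76)]]
scene [[([507.9, 13.3, 64.0], 0.48)], [([510.6, 14.4, 64.8], 0.57)], [([506.5, 14.5, 58.0], 0.55), ([509.3, 12.7, 64.2], 0.44)], [([401.9, 239.7, 4.1], 0.95), ([330.1, -110.2, -1.0], 0.8)]]
wrist [[([509.8, 12.7, 58.6], 0.55)], [([503.6, 11.3, 66.0], 0.8)], [([508.3, 15.0, 59.8], 0.68)], [([323.7, -113.0, -0.2], 0.58)]]
```

View pics/p.png

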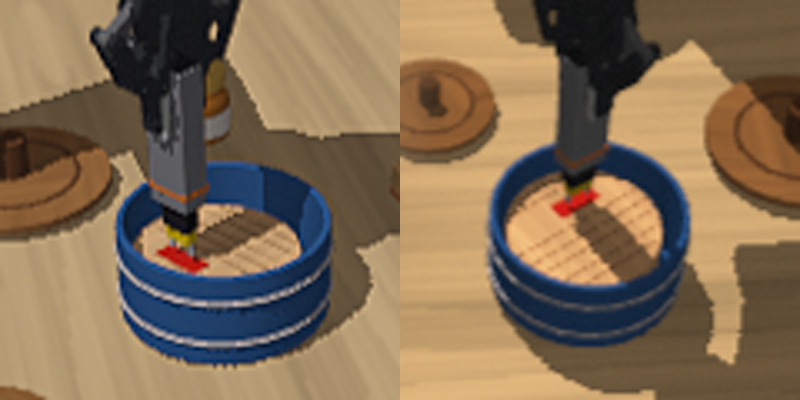

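Pins are just above the strip and centred on it. Pressing down in small steps.

Request:
apply_moves(motion="-1 0 0 0.003 0; -1 0 0 0.005 0; -1 0 0 0.007 0; -1 0 0 0.008 0; -1 0 0 0.009 0; -1 0 0 0.009 0; -1 0 0 0.009 0")

```text
clock: 20.42
eef_pos: [506.9, 12.8, 337.7]
tcp_rot: [3.141, 0.0, -0.999]
contact_force: [-0.8, -0.1, 1.5]
opening: 0.299
```

Run:
```python
from h import *
F=[]
for i in range(6):
    f=grab_frame("side"); s=r.sense(); F.append(s['contact_force'])
print(np.mean(F,0),np.std(F,0),s['clock'],s['eef_pos'])
cv2.imwrite("pics/q.png",cv2.resize(f["img"][170:215,270:330,::-1],None,fx=12,fy=12,interpolation=cv2.INTER_CUBIC))
```

```text
[-1.11253263 -0.340836    1.18059547] [0.58686454 0.31139662 0.39423646] 20.7167 [506.91527269  12.86472615 337.746519  ]
```

View pics/q.png

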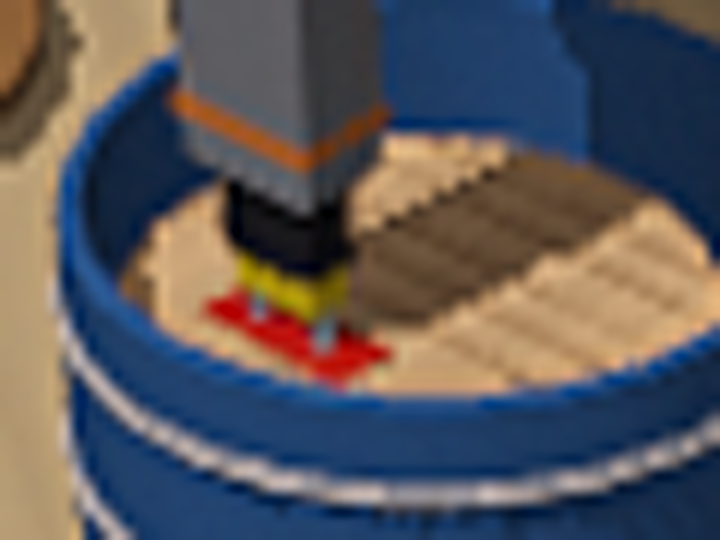

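The contact force is about 3 N (−2 to +1.2), so the nose is about 2.5 mm in. Pressing 2.5 mm more.

Request:
apply_moves(motion="-1 0 0 0.001 0; -1 0 0 0.002 0; -1 0 0 0.0025 0; -1 0 0 0.0025 0; -1 0 0 0.0025 0; -1 0 0 0.0025 0")

```text
clock: 21.22
eef_pos: [507.0, 12.8, 335.2]
tcp_rot: [-3.142, -0.0, -0.999]
contact_force: [-1.6, -0.1, 1.5]
opening: 0.293
```

Run:
```python
from h import *
F=[]
for i in range(8):
    f=grab_frame("side"); s=r.sense(); F.append(s['contact_force'])
print(np.mean(F,0),np.std(F,0),s['clock'],s['eef_pos'],s['tcp_rot'],s['opening'])
cv2.imwrite("pics/s.png",cv2.resize(f["img"][170:215,270:330,::-1],None,fx=12,fy=12,interpolation=cv2.INTER_CUBIC))
g=grab_frame("scene")
cv2.imwrite("pics/s2.png",cv2.resize(g["img"][130:250,300:420,::-1],(600,600),interpolation=cv2.INTER_CUBIC))
for c in ("side","scene"):print([[ (d['point'],d['conf']) for d in spotter.place_of(q,c)[:2]] for q in ("pins","probe","lid","wax_jar")])
```

```text
[-1.09846996 -0.31799797  1.98454282] [0.59110691 0.44593848 0.59594965] 21.6167 [506.94608924  12.85500419 335.19986644] [-3.14156319e+00 -2.85927402e-05 -9.98702334e-01] 0.29641282156818294
[[([512.5, 14.8, 57.4], 0.36)], [([507.3, 11.4, 53.4], 0.87)], [([328.6, -111.3, -0.5], 0.98), ([401.4, 242.7, -1.6], 0.95)], [([509.0, 11.1, 55.1], 0.72), ([589.9, 299.4, -4.2], 0.48)]]
[[([400.6, 235.5, 57.5], 0.22)], [([508.5, 14.1, 49.2], 0.73)], [([398.9, 239.6, 3.1], 0.93), ([329.3, -112.5, -2.1], 0.88)], [([588.4, 296.8, 1.4], 0.55)]]
```

View pics/s.png

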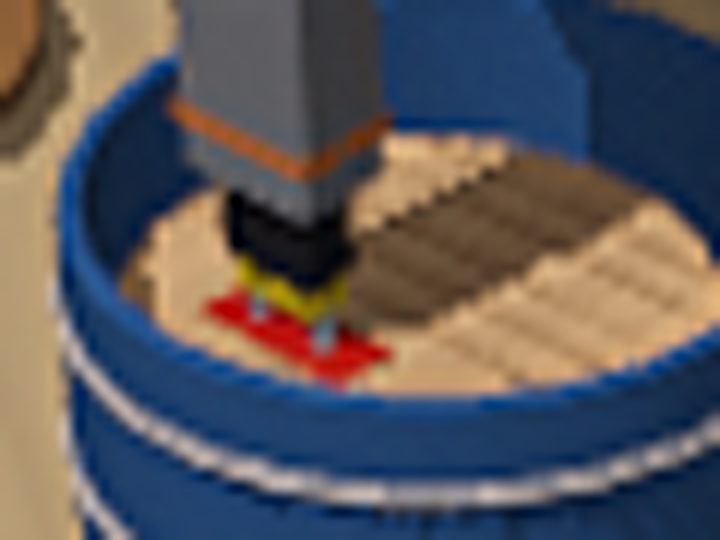

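View pics/s2.png

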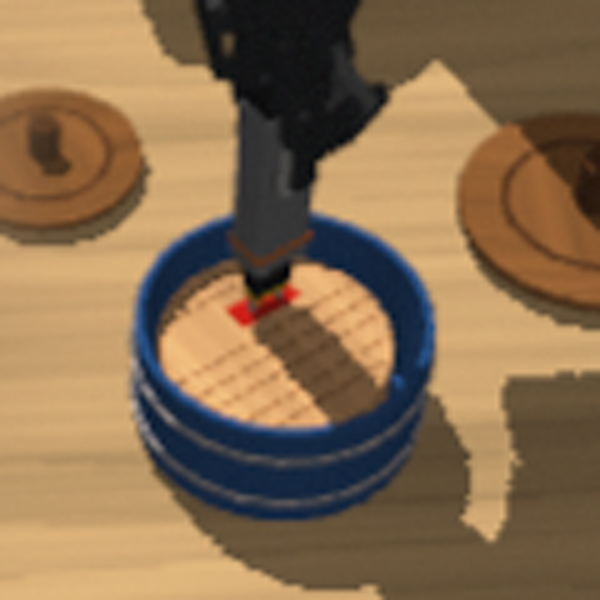

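The net force is about 4 N, the yellow nose is roughly half in, and both pins sit on the strip (crop (258,318) and (322,348)). The probe is upright and steady. Handing in.

Run:
```python
from h import *
print(r.sign_off()); s=r.sense(); print(s['clock'],s['eef_pos'],s['contact_force'])
```

```text
the job is handed in; nothing more can be done
None
the job is handed in; nothing more can be done
```

I lifted the large brown lid off the tub by its knob and set it flat on the bench at about (400, 241) mm, let go and well clear of the tub. I then drew the probe out of its stand, turned it to the red strip and pressed its pins onto the strip. The job was handed in at about 21.6 s with the probe still gripped and pressing; no verdict is reported.

Last checks before handing in:
- **Position:** the tool was at (506.9, 12.9) mm against the strip's centre at (507.3, 12.2) mm. Both pins showed on the strip in the side picture.
- **Alignment:** tool yaw was −0.999 rad against −0.997 rad for the strip. The tool was vertical.
- **Pressing:** the force was about 4 N, taken as the change from about −2 N to +2 N with roughly 0.6 N of noise. By that force and the tool's travel I put the nose at 4 to 5 mm in. In the picture it looked about half in.
- **Disagreements:** the networks' readings for the probe and pins scattered by up to about 6 mm. One scene reading for the pins (confidence 0.22) landed on the lid, and one jar reading landed on the probe. I ignored those two.
- **Bystanders:** the last look still found the wax jar in place. I did not re-measure the candlestick and sanding block at the end; nothing moved near them.

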